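# Press a bamboo blank home against the sprung end stop

## Task

A reddish offcut has been left in the channel of the jig: lift it out and put it in the round woven scrap basket. Then push the pale bamboo blank along the channel, against the sprung brass plunger, until its end is firmly up against both red stop blocks, without ramming it, and keep it pressed there with the gripper: finish while still holding it against the stops, because the spring would push it back. Leave the other things on the bench alone.

Things in the scene. Friction and masses are not known exactly. Their poses are not given: they have to be found in the camera images.
- jig: fixed jig (all sizes in mm): dark wooden base, x -155 to 175, 80 wide, top (channel floor) 10 above the bench. Origin: bench level under the channel's centre line; x = push direction, towards the plunger, z up. Two steel rails along x (-152 to 92), inner faces y +-18, outer +-28, tops 18 above the bench. Blue spring housing at x 128 to 172, 50 wide, top 65 above the bench
- stop: the hard stop of the jig: two fixed red blocks either side of the plunger, together 64 wide with a 20 gap, tops 62 above the bench. Origin: in the middle of their front faces' plane, at channel floor height (jig x = 100). x axis as the jig's (mm)
- plunger_face (a point): centre of the brass plunger's round front face (16 diameter), 40 above the bench; when free it stands 15 in front of the stop blocks' faces (jig x = 85) (mm)
- plunger (a joint): how far the plunger is pressed in, m: 0 free, 0.015 flush with the stop blocks' faces (end of travel 0.022). It pushes back with about 5 N at first contact, 11 N at flush (400 N/m); there the blank meets the stops and the force climbs steeply
- blank_center (a point): centre of the pale bamboo blank: loose block 80 long (x) x 32 wide (y) x 44 tall (z), thin brown glue lines, 70 to 150 g. It lies in the channel, long side along the jig's x, centre 32 above the bench; all above 18 is clear of the rails. Fully home its centre is 40 before the stop faces (jig x = 60). Not to be driven against the stops with more than 60 N (mm)
- offcut_center (a point): centre of the reddish-brown offcut with a dark band, a loose block 34 (jig x) x 30 (y) x 40 (z), 30 to 60 g, standing in the channel between blank and plunger, its centre 30 above the bench, clear of both by at least 15 (mm)
- basket_in (a point): middle of the inner floor of the round woven scrap basket, 6 above the bench; the basket is loose (450 g), 60 tall, inside radius about 65 at the floor and 83 at the rim. It stands left or right of the jig; the green tray stands at the other side (mm)
- peg_tray: BYSTANDER: square green plastic tray 150 x 150 x 45 with a few bamboo pegs in it; not the scrap basket. It may stand left or right. Sizes in mm. Origin: underside. Leave alone
- flask: BYSTANDER: dark steel flask, 64 diameter, 210 tall, standing. Sizes in mm. Origin: underside. Leave alone
- tape: BYSTANDER: yellow tape measure, 70 x 70 x 38. Sizes in mm. Origin: underside. Leave alone
- mallet: BYSTANDER: wooden mallet lying on the bench. Sizes in mm. Origin: underside. Leave alone
- saw: BYSTANDER: hand saw with dark wooden handle, about 310 long, lying on the bench. Sizes in mm. Origin: underside. Leave alone
- small_basket: BYSTANDER: small finished woven basket lying upside down, 130 across, 58 tall. Sizes in mm. Origin: underside. Leave alone
- culm_cup: BYSTANDER: green bamboo-culm cup, 72 across, with pencils, 160 tall over all. Sizes in mm. Origin: underside. Leave alone
There are look-alikes about, which are no part of the job. Of the things shaped like the part that bears offcut_center, the terracotta one is meant.

How it is judged:
By the outcome, as a careful person would: the job done as asked, in the order asked, and still so for the second after the job is handed in, while the arm keeps its last pose, push and grip.
It also fails if it takes over 64 s, if anything falls off the work surface, if the arm or the gripper's body presses on something with over 40 N, if the wrist force passes 120 N, or if a joint passes its speed limit or range.

## Robot

A 7-joint arm with a two-finger parallel gripper is mounted at the origin on the work surface. World frame = base frame: x ahead of the robot, y to its left, z up, the work surface at z = 0. Lengths are in m, angles in rad, forces in N, time in s.
With the tool pointing down it reaches from about 0.4 to 0.875 m from the base axis. Payload 4.4 kg.
Tool frame: the origin (TCP) lies between the finger pads; the fingertips stand 25 mm ahead of it and the grasp point (between the pads) lies 6 mm ahead of it; z points along the fingers, y is the line along which they close (so a half turn about z gives the same grasp; the last joint's range is limited). The gripper opens to 85 mm and grips with 20 to 120 N. Pads are 22 mm wide; open, the fingers measure 114 mm over their backs; the gripper's body (76 mm by 85 mm) begins 54 mm behind the grasp point. The pads swing forward as they close: fully open they stand 13 mm farther back than shut.
Start: joints at [-1.331, 0.628, 0.038, 1.517, -0.027, 0.996, -0.02], TCP at [0.196, 0.62, 0.256] pointing down, gripper open.
Joint ranges: [-3.06, 3.06], [-0.37, 2.12], [-1.25, 1.32], [0.18, 2.47], [-1.1, 4.24], [0.23, 1.98], [-2.94, 2.94]. Speed limits (rad/s): [2.57, 2.57, 3.14, 3.14, 3.14, 3.14, 3.14].

## Interface

Orientations are given as a rotation vector (axis times angle).
In Python, from workcell import ctrl, optics, finish_job gives the robot as it stands.
- The arm moves only by the tool drive_tool, never from a script. Its argument "deltas" is text: rows parted by semicolons, each of 5 numbers parted by spaces: the shift along the tool's x, y, z in m, then the turn about the tool's z in rad, then the opening, from -1 (shut) to 1 (fully open). In form: x y z spin claw; .... A call has 1 to 10 rows; each row is the pose to reach, as a shift and turn from the pose commanded when the call began, along the tool's axes at that moment; what a row does not reach only later rows make up. A row lasts 1/12 s, in which the tool goes at most 41.7 mm and 7.16 degrees, less where a joint would pass 70% of its speed; a pose out of reach is approached as far as the arm can. A call with a gripper value outside its range is refused whole. The fingers move at their own pace and stop on an object; "squeeze" is the grip in N (left out, the last holds). Time passes only in rows, so rows that repeat a pose let the fingers close. It gives the time, the measured TCP pose, the force, the opening and the grip force at its end, in the units of the state.
- ctrl.get_state(): the state, without advancing time (a new reading comes with each control period).
- optics.capture(name): name is "scene" or "side" or "wrist"; returns the picture (400x640x3 uint8, blue, green, red); there is no depth.
- optics.camera_info(name): a dict with "camera_matrix" (3x3 intrinsics, pixels), "T" (4x4, takes a point from camera to world coordinates); the wrist camera has in their place "hand_eye" (4x4, takes a point from camera to tool coordinates, whose origin is the TCP and whose axes are the flange's). Camera axes: x right, y down, z forward; pixel columns grow to the right and rows downward; lengths in m; the calibration is good to about 2 mm. A picture is of the moment at which its call begins: read the wrist's pose just before it. camera_info takes no time and is no camera call.
- finish_job(): hands the job in; it is judged then, once.
The state is a dict: "t": time; "joint_positions": joint angles; "qd": joint speeds; "tau": joint torques, N m; "eef_pos": TCP position; "tool_rot": TCP orientation; "wrist_force": force on the tool from outside, world axes, zero at the start; "torque": the same for the moment, N m; "opening": finger opening in m; "grip_force": force on a finger pad.
Only numpy, scipy, OpenCV 4.12 (cv2) and the standard library are available. Lean on these libraries where they do the work, as an engineer would, in place of code of your own. Each camera call takes 0.05 s, during which the arm holds its last target. There are 200 camera calls.

## Working session

There is one attempt and no reset: what is moved stays moved. The work goes in short steps, Python scripts to look and compute and a tool call to move; the robot and the scene stay as the last step left them, time stands still between calls to the robot, and variables do not carry over. Pictures are saved under pics/ and viewed, at most 10 in all, crops included, and the job is handed in when it is done.

Besides the shell and the picture viewer there is one more tool, called by a JSON object that holds its "method" and its "body", one argument or row to a line. drive_tool: Moves the arm, as the interface text tells. Its arguments: {"type":"object","properties":{"deltas":{"type":"string"},"squeeze":{"type":"number"}},"required":["deltas"]}

```bash
mkdir -p pics; ls
python3 - <<'E'
from workcell import ctrl, optics
import cv2, numpy as np
s=ctrl.get_state();print({k:np.round(v,3).tolist() for k,v in s.items()})
for n in ("scene","side"):
    cv2.imwrite(f"pics/{n}0.png",optics.capture(n)); i=optics.camera_info(n); print(n,np.round(i["camera_matrix"],1).tolist(),np.round(i["T"],3).tolist())
print(np.round(optics.camera_info("wrist")["hand_eye"],3).tolist())
E
```

```text
pics
{'t': 0.0, 'joint_positions': [-1.331, 0.629, 0.038, 1.518, -0.027, 0.996, -0.02], 'qd': [0.001, -0.0, 0.001, 0.0, 0.002, 0.002, 0.0], 'tau': [0.001, -56.342, 1.227, -19.344, 0.011, 0.011, -0.0], 'eef_pos': [0.195, 0.619, 0.255], 'tool_rot': [-0.478, -3.105, 0.003], 'wrist_force': [0.38, -0.408, -0.054], 'torque': [0.031, -0.004, -0.067], 'grip_force': 0.0, 'opening': 0.085}
scene [[479.9, 0.0, 319.0], [0.0, 479.9, 203.9], [0.0, 0.0, 1.0]] [[0.722, 0.507, -0.471, 1.256], [0.692, -0.515, 0.506, -0.754], [0.014, -0.691, -0.723, 1.16], [0.0, 0.0, 0.0, 1.0]]
side [[433.8, 0.0, 325.0], [0.0, 433.8, 197.5], [0.0, 0.0, 1.0]] [[0.999, -0.018, 0.03, 0.514], [-0.034, -0.716, 0.697, -0.905], [0.009, -0.698, -0.716, 0.98], [0.0, 0.0, 0.0, 1.0]]
[[-0.001, -0.965, -0.263, 0.066], [1.0, -0.001, -0.001, -0.0], [0.001, -0.263, 0.965, -0.118], [0.0, 0.0, 0.0, 1.0]]
```

View pics/scene0.png

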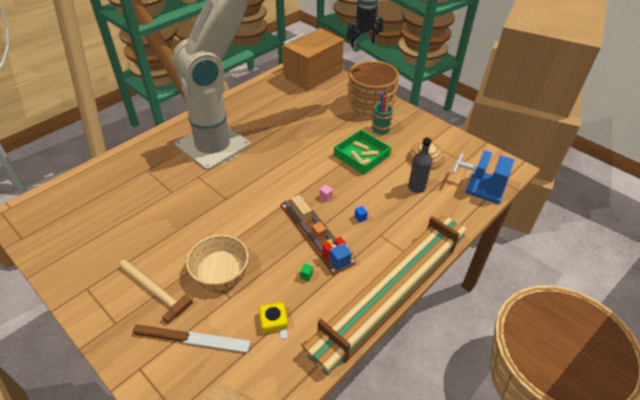

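View pics/side0.png

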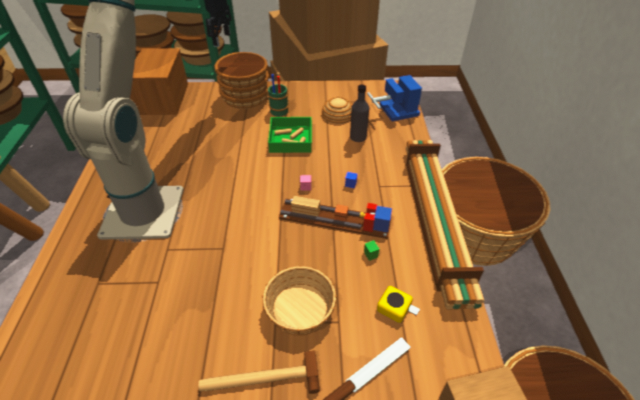

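The scene view shows the jig running from about (285,205) to (350,265), with the blank at (302,207), the offcut at (319,229) and the housing at (340,257). The scrap basket is at (218,263) and the tray is on the other side. In the side view the jig spans x 280–392 at y≈215. I'll enlarge both.

Run:
```python
import cv2,numpy as np
a=cv2.imread("pics/scene0.png")[185:275,270:370]; b=cv2.imread("pics/side0.png")[185:245,275:400]
a=cv2.resize(a,None,fx=6,fy=6,interpolation=cv2.INTER_CUBIC); b=cv2.resize(b,None,fx=6,fy=6,interpolation=cv2.INTER_CUBIC)
cv2.imwrite("pics/a.png",a);cv2.imwrite("pics/b.png",b)
```

```text
(no output)
```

View pics/a.png

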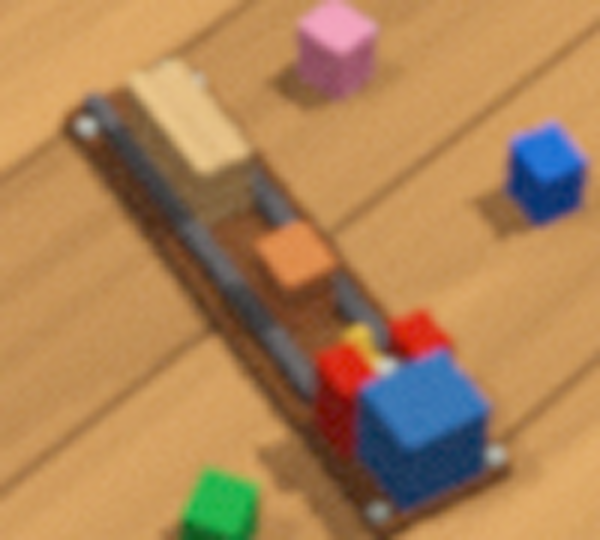

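View pics/b.png

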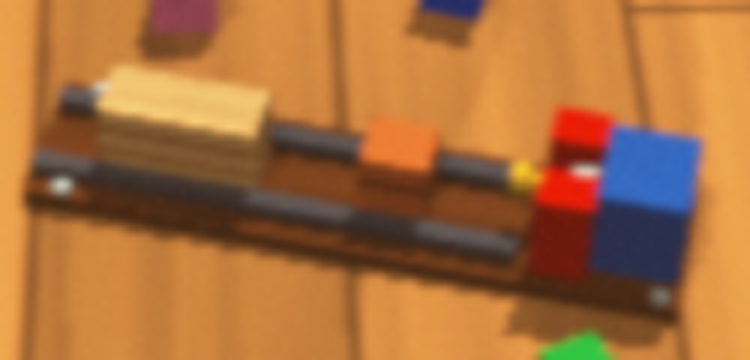

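The crops are clear enough to fit the jig yaw, the two block positions and the basket from corner pixels.

```bash
cat > h.py <<'E'
import numpy as np, json
from workcell import ctrl, optics
from scipy.optimize import least_squares
from scipy.spatial.transform import Rotation as R
def proj(P,K,T):
    q=(np.asarray(P)-T[:3,3])@T[:3,:3]; q=q@np.asarray(K).T; return q[:,:2]/q[:,2:]
def cam(n):
    i=optics.camera_info(n); return np.array(i["camera_matrix"]),np.array(i["T"])
def wristcam(s):
    i=optics.camera_info("wrist"); M=np.eye(4); M[:3,:3]=R.from_rotvec(s["tool_rot"]).as_matrix(); M[:3,3]=s["eef_pos"]
    return np.array(i["camera_matrix"]),M@np.array(i["hand_eye"])
def jw(p,P):  # jig pose p=[x,y,yaw]
    c,s=np.cos(p[2]),np.sin(p[2]); P=np.asarray(P)
    return np.c_[p[0]+c*P[:,0]-s*P[:,1],p[1]+s*P[:,0]+c*P[:,1],P[:,2]]
E
cat > fit.py <<'E'
from h import *
sq=[(-1,-1),(-1,1),(1,1),(1,-1)]
def box(c,a,b,z): return [(c+i*a,j*b,z) for i,j in sq]
sc=np.array([(358,395),(440,350),(488,408),(415,445),(68,122),(130,75),(180,60),(255,150),(205,180),(255,245),(298,222),(337,262),(298,290)])/6+[269.6,184.6]
sd=np.array([(598,203),(612,127),(700,142),(690,210),(28,200),(98,108),(115,67),(270,90),(262,137),(360,150),(368,118),(438,125),(432,160)])/6+[274.6,184.6]
A,B=cam("scene"),cam("side")
def f(p):
    P=jw(p,np.array(box(.150,.022,.025,.065)+[(-.155,-.04,.01)]+box(p[3],.04,.016,.054)+box(p[4],.017,.015,.05)))
    return np.r_[proj(P,*A)-sc,proj(P,*B)-sd].ravel()
r=least_squares(f,[.55,0,-.1,-.08,.02],loss="soft_l1"); print(r.x.round(4)); print(r.fun.reshape(-1,2).round(1).tolist())
p=r.x; print("blank,off,stop",jw(p,[[p[3],0,.032],[p[4],0,.03],[.1,0,.01]]).round(4))
def g(q): return np.r_[proj([[*q,.06]],*A)-[218,257],proj([[*q,.06]],*B)-[299.5,291]].ravel()
b=least_squares(g,[.5,-.2]);print("basket",b.x,b.fun)
M=R.from_rotvec(ctrl.get_state()["tool_rot"]).as_matrix();print(M.round(3))
E
python3 fit.py
```

```text
[ 0.5725 -0.0397 -0.2657 -0.0799  0.0278]
[[-0.1, -1.3], [0.7, -0.5], [1.0, 0.0], [-1.4, 0.9], [-1.1, -1.7], [-0.4, 0.8], [-0.0, -0.3], [-0.1, 0.3], [-0.6, -0.9], [-0.4, -0.5], [0.8, -0.3], [0.0, 0.2], [-1.9, -0.7], [0.3, -1.0], [0.6, -0.9], [1.0, -0.7], [0.5, 0.6], [-1.0, -1.4], [0.2, 0.1], [0.4, -0.6], [0.6, 0.2], [-0.7, 0.0], [0.0, 1.6], [0.9, -0.4], [0.5, 0.5], [-0.5, 2.0]]
blank,off,stop [[ 0.4954 -0.0187  0.032 ]
 [ 0.5994 -0.047   0.03  ]
 [ 0.669  -0.0659  0.01  ]]
basket [ 0.4790538  -0.33252853] [ 1.41018222 -1.05188149 -0.20770564  1.6858971 ]
[[-0.954  0.301 -0.   ]
 [ 0.301  0.954 -0.002]
 [-0.    -0.002 -1.   ]]
```

{"method": "drive_tool", "body": {
  "deltas": "-0.02 -0.017 0 -0.04 1;-0.05 -0.043 0 -0.04 1;-0.08 -0.07 0 -0.04 1;-0.11 -0.096 0 -0.04 1;-0.14 -0.122 0 -0.04 1;-0.17 -0.149 0 -0.04 1;-0.2 -0.175 0 -0.04 1;-0.23 -0.2 0 -0.04 1;-0.26 -0.227 0 -0.04 1;-0.29 -0.254 0 -0.04 1"
}}

```text
t: 0.93
eef_pos: [0.3962, 0.2885, 0.2562]
tool_rot: [-0.416, -3.114, 0.0]
wrist_force: [1.6, 0.3, -0.4]
opening: 0.0856
grip_force: 0.0
```

```bash
cat > to.py <<'E'
# print tool-frame shift and spin from the measured pose to a world TCP target; tool x along -jig x
import sys; from h import *
def to(x,y,z,yaw=-.2657):
    s=ctrl.get_state(); M=R.from_rotvec(s["tool_rot"]).as_matrix()
    a=np.arctan2(M[1,0],M[0,0]); d=(yaw+np.pi-a+np.pi)%(2*np.pi)-np.pi
    print("t",round(s["t"],2),"pos",np.round(s["eef_pos"],4),"shift",(M.T@(np.array([x,y,z])-s["eef_pos"])).round(4),"spin",round(-d,4),"tilt",M[:,2].round(3),"F",np.round(s["wrist_force"],1))
if __name__=="__main__": to(*map(float,sys.argv[1:]))
E
python3 to.py .6 -.047 .2
```

```text
t 0.93 pos [0.3962 0.2885 0.2562] shift [-0.2847 -0.2703  0.0562] spin 0.0002 tilt [-0. -0. -1.] F [ 1.6  0.3 -0.4]
```

{"method": "drive_tool", "body": {
  "deltas": "-0.03 -0.028 0 0 1;-0.06 -0.056 0 0 1;-0.09 -0.084 0 0 1;-0.12 -0.113 0.005 0 1;-0.15 -0.142 0.015 0 1;-0.18 -0.17 0.025 0 1;-0.21 -0.2 0.035 0 1;-0.24 -0.228 0.045 0 1;-0.27 -0.256 0.055 0 1;-0.285 -0.27 0.056 0 1"
}}

```text
t: 1.77
eef_pos: [0.6003, -0.0501, 0.1983]
tool_rot: [-0.422, -3.111, 0.004]
wrist_force: [-0.1, -0.4, -0.4]
opening: 0.0854
grip_force: 0.0
```

{"method": "drive_tool", "body": {
  "deltas": "0 0 0 0 1;0 0 0 0 1"
}}

```text
t: 1.93
eef_pos: [0.5997, -0.0471, 0.1993]
tool_rot: [-0.422, -3.112, 0.001]
wrist_force: [-0.1, 0.4, 1.2]
opening: 0.0855
grip_force: 0.0
```

Run:
```python
from h import *; import cv2
s=ctrl.get_state(); im=optics.capture("wrist"); K,T=wristcam(s); np.savez("w.npz",K=K,T=T)
p=[.5725,-.0397,-.2657,-.0799,.0278]
c=jw(p,[[p[3]+.04,0,.054],[p[4],0,.05],[.1,0,.062]]); print(s["t"],s["eef_pos"],proj(c,K,T).round(1).tolist())
cv2.imwrite("pics/w.png",im)
```

```text
1.9333 [ 0.59965176 -0.04709207  0.19933922] [[316.6, 121.7], [316.9, 193.8], [317.2, 266.8]]
```

View pics/w.png

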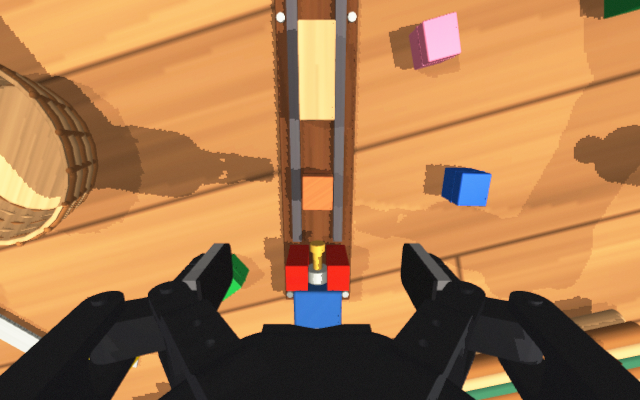

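The wrist view confirms the fit: the offcut top is centred at (318,193), against a prediction of (317,194). The rails are upright in the picture. Descending now.

{"method": "drive_tool", "body": {
  "deltas": "0 0 0.02 0 1;0 0 0.05 0 1;0 0 0.08 0 1;0 0 0.105 0 1;0 0 0.125 0 1;0 0 0.14 0 1;0 0 0.15 0 1;0 0 0.151 0 1;0 0 0.151 0 1"
}}

```text
t: 2.73
eef_pos: [0.5995, -0.0438, 0.0494]
tool_rot: [-0.414, -3.113, -0.001]
wrist_force: [-0.0, 0.0, 0.0]
opening: 0.0855
grip_force: 0.0
```

{"method": "drive_tool", "body": {
  "deltas": "0 0 0 0 0;0 0 0 0 -0.3;0 0 0 0 -0.6;0 0 0 0 -1;0 0 0 0 -1;0 0 0 0 -1;0 0 0 0 -1;0 0 0 0 -1",
  "squeeze": 30
}}

```text
t: 3.4
eef_pos: [0.6003, -0.0452, 0.05]
tool_rot: [0.416, 3.113, 0.0]
wrist_force: [-0.8, 0.7, 5.6]
opening: 0.0298
grip_force: 30.9
```

{"method": "drive_tool", "body": {
  "deltas": "0 0 -0.01 0 -1;0 0 -0.03 0 -1;0 0 -0.055 0 -1;0 0 -0.08 0 -1;0 0 -0.1 0 -1;0 0 -0.11 0 -1;0 0 -0.11 0 -1;0 0 -0.11 0 -1"
}}

```text
t: 4.07
eef_pos: [0.5996, -0.045, 0.1593]
tool_rot: [0.416, 3.114, 0.0]
wrist_force: [-0.3, 0.3, -0.6]
opening: 0.0294
grip_force: 30.2
```

```bash
python3 to.py .479 -.333 .16
python3 - <<'E'
from h import *
print(ctrl.get_state()["opening"])
E
```

```text
t 4.07 pos [ 0.5996 -0.045   0.1593] shift [ 0.0407 -0.3096 -0.0008] spin -0.0001 tilt [ 0.  0. -1.] F [-0.3  0.3 -0.6]
0.02939869980766458
```

{"method": "drive_tool", "body": {
  "deltas": "0.003 -0.02 0 0 -1;0.007 -0.055 0 0 -1;0.012 -0.09 0 0 -1;0.017 -0.125 0 0 -1;0.021 -0.16 0 0 -1;0.026 -0.2 0 0 -1;0.031 -0.235 0 0 -1;0.036 -0.27 0 0 -1;0.039 -0.295 0 0 -1;0.041 -0.31 0 0 -1"
}}

```text
t: 4.9
eef_pos: [0.4753, -0.337, 0.1574]
tool_rot: [-0.423, -3.109, 0.001]
wrist_force: [0.3, -0.2, -0.3]
opening: 0.0294
grip_force: 30.2
```

{"method": "drive_tool", "body": {
  "deltas": "0 0 0 0 -1;0 0 0.02 0 -1;0 0 0.045 0 -1;0 0 0.07 0 -1;0 0 0.09 0 -1;0 0 0.102 0 -1;0 0 0.107 0 -1;0 0 0.107 0 -1;0 0 0.107 0 -1"
}}

```text
t: 5.65
eef_pos: [0.4792, -0.3331, 0.0525]
tool_rot: [0.415, 3.114, 0.0]
wrist_force: [-0.3, -0.1, -0.2]
opening: 0.0295
grip_force: 30.2
```

{"method": "drive_tool", "body": {
  "deltas": "0 0 0 0 -0.2;0 0 0 0 0.1;0 0 0 0 0.2;0 0 0 0 0.2;0 0 0 0 0.2;0 0 -0.01 0 0.2;0 0 -0.03 0 0.2;0 0 -0.06 0 0.2;0 0 -0.09 0 0.2;0 0 -0.107 0 0.2"
}}

```text
t: 6.48
eef_pos: [0.4798, -0.3342, 0.163]
tool_rot: [0.416, 3.11, -0.003]
wrist_force: [0.8, 0.2, 0.3]
opening: 0.0508
grip_force: 0.0
```

```bash
python3 - <<'E'
from h import *; import cv2
cv2.imwrite("pics/w2.png",optics.capture("wrist"))
E
python3 to.py .42 0.002 .16
```

```text
t 6.53 pos [ 0.4812 -0.3351  0.1655] shift [0.1477 0.3092 0.0034] spin -0.0004 tilt [ 0.007 -0.005 -1.   ] F [ 1.1 -0.6  1.6]
```

View pics/w2.png

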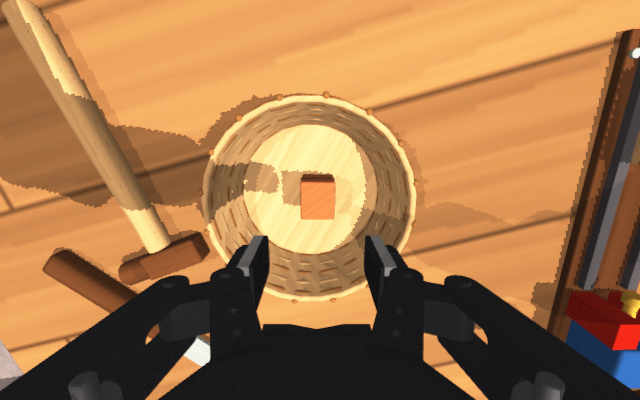

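The offcut lies on the basket floor at (318,198). Next I go behind the blank with the fingers shut.

{"method": "drive_tool", "body": {
  "deltas": "0.008 0.015 0 0 0;0.023 0.048 0 0 -0.5;0.039 0.081 0 0 -1;0.055 0.115 0 0 -1;0.07 0.148 0 0 -1;0.087 0.182 0 0 -1;0.103 0.216 0 0 -1;0.12 0.25 0 0 -1;0.135 0.282 0 0 -1;0.147 0.308 0 0 -1"
}}

```text
t: 7.37
eef_pos: [0.417, 0.005, 0.1598]
tool_rot: [0.413, 3.114, 0.001]
wrist_force: [0.6, 0.5, 0.6]
opening: -0.0002
grip_force: 0.0
```

{"method": "drive_tool", "body": {
  "deltas": "0 0 0 0 -1;0 0 0 0 -1;0 0 0 0 -1"
}}

```text
t: 7.62
eef_pos: [0.4182, 0.002, 0.1597]
tool_rot: [0.416, 3.113, -0.0]
wrist_force: [0.3, -0.1, 0.0]
opening: 0.0003
grip_force: 0.0
```

```bash
python3 to.py .423 0.001 .048
python3 - <<'E'
from h import *; import cv2
s=ctrl.get_state(); K,T=wristcam(s); p=[.5725,-.0397,-.2657]
print(s["t"],s["opening"],proj(jw(p,[[-.12,-.016,.054],[-.12,.016,.054],[-.04,-.016,.054],[-.04,.016,.054]]),K,T).round(1).tolist())
cv2.imwrite("pics/w3.png",optics.capture("wrist"))
E
```

```text
t 7.62 pos [0.4182 0.002  0.1597] shift [-0.0048  0.0003  0.1117] spin -0.0002 tilt [ 0.001 -0.    -1.   ] F [ 0.3 -0.1  0. ]
7.6167 0.000344308381030174 [[298.6, 250.9], [335.7, 250.9], [300.1, 329.2], [334.3, 329.2]]
```

View pics/w3.png

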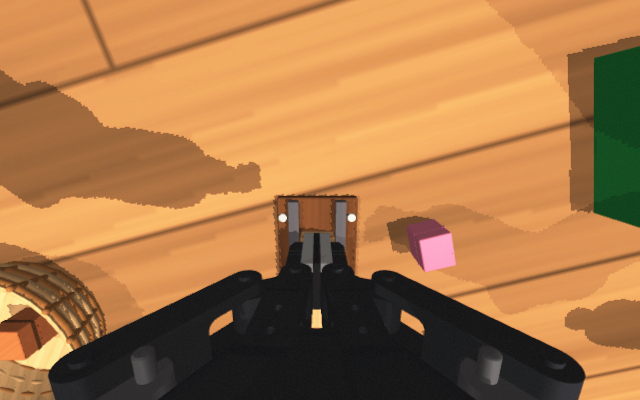

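The fingers are centred over the channel at about (316,245), and the blank's rear end is hidden just ahead of them. I'll descend and then push.

{"method": "drive_tool", "body": {
  "deltas": "0 0 0.015 0 -1;0 0 0.035 0 -1;0 0 0.055 0 -1;0 0 0.075 0 -1;0 0 0.092 0 -1;0 0 0.104 0 -1;0 0 0.11 0 -1;0 0 0.112 0 -1;0 0 0.112 0 -1",
  "squeeze": 60
}}

```text
t: 8.42
eef_pos: [0.4187, 0.0004, 0.0472]
tool_rot: [-0.409, -3.113, 0.004]
wrist_force: [2.7, 3.0, 0.0]
opening: -0.0004
grip_force: 0.0
```

```bash
python3 to.py .4325 -.0016 .048
```

```text
t 8.42 pos [4.187e-01 4.000e-04 4.720e-02] shift [-0.0139  0.0017 -0.0008] spin 0.0041 tilt [-0.002 -0.002 -1.   ] F [2.7 3.  0. ]
```

{"method": "drive_tool", "body": {
  "deltas": "-0.006 0.001 0 0 -1;-0.012 0.001 0 0 -1;-0.018 0.001 0 0 -1;-0.024 0.001 0 0 -1;-0.03 0.001 0 0 -1;-0.036 0.001 0 0 -1;-0.042 0.001 0 0 -1;-0.049 0.001 0 0 -1;-0.056 0.001 0 0 -1;-0.063 0.001 0 0 -1"
}}

```text
t: 9.25
eef_pos: [0.4802, -0.0133, 0.0479]
tool_rot: [-0.416, -3.113, 0.0]
wrist_force: [-0.8, 0.2, 0.6]
opening: -0.0001
grip_force: 0.3
```

{"method": "drive_tool", "body": {
  "deltas": "-0.007 0 0 0 -1;-0.014 0 0 0 -1;-0.021 0 0 0 -1;-0.028 0 0 0 -1;-0.035 0 0 0 -1;-0.042 0 0 0 -1;-0.049 0 0 0 -1;-0.056 0 0 0 -1;-0.062 0 0 0 -1;-0.067 0 0 0 -1"
}}

```text
t: 10.08
eef_pos: [0.5449, -0.031, 0.0478]
tool_rot: [-0.416, -3.113, 0.001]
wrist_force: [0.7, 0.1, 1.0]
opening: -0.0
grip_force: 0.3
```

```bash
cat > st.py <<'E'
from h import *; import sys
s=ctrl.get_state(); p=[.5725,-.0397,-.2657]; c,q=np.cos(p[2]),np.sin(p[2]); J=np.array([[c,q,0],[-q,c,0],[0,0,1]])
M=R.from_rotvec(s["tool_rot"]).as_matrix()
print(round(s["t"],2),"jig tcp mm",(J@(np.array(s["eef_pos"])-[p[0],p[1],0])*1e3).round(1),"F",(J@s["wrist_force"]).round(1),"yaw err",round(float(np.arctan2(-M[1,0],-M[0,0])-p[2]),4))
E
python3 st.py
```

```text
10.08 jig tcp mm [-28.9   1.1  47.8] F [0.6 0.3 1. ] yaw err -0.0001
```

{"method": "drive_tool", "body": {
  "deltas": "-0.004 0.001 0 0 -1;-0.008 0.001 0 0 -1;-0.011 0.001 0 0 -1;-0.014 0.001 0 0 -1;-0.017 0.001 0 0 -1;-0.02 0.001 0 0 -1;-0.022 0.001 0 0 -1;-0.024 0.001 0 0 -1;-0.026 0.001 0 0 -1;-0.026 0.001 0 0 -1"
}}

```text
t: 10.92
eef_pos: [0.5667, -0.0357, 0.0474]
tool_rot: [-0.415, -3.107, -0.003]
wrist_force: [-7.1, 2.4, 5.1]
opening: 0.0
grip_force: 3.3
```

```bash
python3 st.py
```

```text
10.92 jig tcp mm [-6.6  2.3 47.4] F [-7.5  0.5  5.1] yaw err -0.0001
```

{"method": "drive_tool", "body": {
  "deltas": "-0.002 0 0 0 -1;-0.004 -0.001 0 0 -1;-0.006 -0.001 0 0 -1;-0.008 -0.001 0 0 -1;-0.009 -0.001 0 0 -1;-0.01 -0.001 0 0 -1;-0.01 -0.001 0 0 -1;-0.01 -0.001 0 0 -1"
}}

```text
t: 11.58
eef_pos: [0.5735, -0.0381, 0.0471]
tool_rot: [-0.414, -3.102, -0.006]
wrist_force: [-11.7, 4.0, 8.4]
opening: 0.0002
grip_force: 6.2
```

```bash
python3 st.py
```

```text
11.58 jig tcp mm [ 0.5  1.8 47.1] F [-12.3   0.8   8.4] yaw err 0.0004
```

{"method": "drive_tool", "body": {
  "deltas": "-0.002 0 0 0 -1;-0.003 -0.001 0 0 -1;-0.004 -0.001 0 0 -1;-0.005 -0.001 0 0 -1;-0.006 -0.001 0 0 -1;-0.006 -0.001 0 0 -1;-0.006 -0.001 0 0 -1"
}}

```text
t: 12.17
eef_pos: [0.5776, -0.0398, 0.047]
tool_rot: [-0.413, -3.099, -0.008]
wrist_force: [-14.4, 4.4, 11.6]
opening: 0.0001
grip_force: 7.8
```

```bash
python3 st.py
```

```text
12.17 jig tcp mm [ 5.   1.2 47. ] F [-15.    0.5  11.6] yaw err 0.0007
```

{"method": "drive_tool", "body": {
  "deltas": "-0.001 0 0 0 -1;-0.002 0 0 0 -1;-0.003 0 0 0 -1;-0.004 0 0 0 -1;-0.004 0 0 0 -1;-0.004 0 0 0 -1"
}}

```text
t: 12.67
eef_pos: [0.5802, -0.0405, 0.0468]
tool_rot: [-0.413, -3.096, -0.009]
wrist_force: [-17.3, 5.6, 13.0]
opening: -0.0001
grip_force: 9.2
```

```bash
python3 st.py
```

```text
12.67 jig tcp mm [ 7.6  1.3 46.8] F [-18.2   0.8  13. ] yaw err 0.0008
```

{"method": "drive_tool", "body": {
  "deltas": "-0.001 0 0 0 -1;-0.002 0 0 0 -1;-0.003 0 0 0 -1;-0.004 0 0 0 -1;-0.004 0 0 0 -1;-0.004 0 0 0 -1"
}}

```text
t: 13.17
eef_pos: [0.5803, -0.0404, 0.0464]
tool_rot: [-0.412, -3.088, -0.013]
wrist_force: [-25.2, 7.2, 18.6]
opening: 0.0
grip_force: 13.3
```

```bash
python3 st.py
python3 - <<'E'
from h import *; import cv2
o=[]
for n,(x,y) in (("scene",(300,215)),("side",(320,180))):
    im=optics.capture(n); o.append(cv2.resize(im[y:y+60,x:x+75],None,fx=5,fy=5,interpolation=cv2.INTER_CUBIC))
cv2.imwrite("pics/e.png",np.hstack(o))
E
```

```text
13.17 jig tcp mm [ 7.7  1.3 46.4] F [-26.2   0.3  18.6] yaw err 0.0008
```

View pics/e.png

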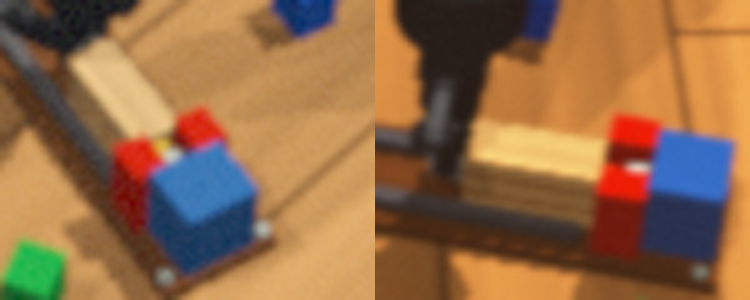

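The pictures show the blank's end flush against both red blocks. The tool has stopped at jig x 7.7 mm and the force now rises steeply. I'll press slightly more and hold.

{"method": "drive_tool", "body": {
  "deltas": "-0.001 0 0 0 -1;-0.002 0 0 0 -1;-0.003 0 0 0 -1;-0.003 0 0 0 -1;-0.003 0 0 0 -1;-0.003 0 0 0 -1;-0.003 0 0 0 -1;-0.003 0 0 0 -1;-0.003 0 0 0 -1;-0.003 0 0 0 -1"
}}

```text
t: 14.1
eef_pos: [0.5803, -0.0405, 0.0464]
tool_rot: [-0.411, -3.083, -0.015]
wrist_force: [-31.4, 8.7, 25.5]
opening: -0.0003
grip_force: 16.8
```

```bash
python3 st.py
```

```text
14.1 jig tcp mm [ 7.8  1.3 46.4] F [-32.5   0.1  25.5] yaw err 0.0007
```

```bash
python3 -c "
from workcell import finish_job; print(finish_job())"
```

```text
the job is handed in; nothing more can be done
None
```

The offcut is in the woven scrap basket, and the gripper is holding the blank against both red stops with a measured push of about 32 N (limit 60 N); I handed the job in at about 14 s.

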